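Ink the printing stamp and hold it up on its side

ROBOT

A 6-joint arm with a two-finger parallel gripper is mounted at the origin on the work surface. World frame = base frame: x ahead of the robot, y to its left, z up, the work surface at z = 0. Lengths are in m, angles in degrees, forces in N, time in s.
With the tool pointing down it reaches from about 0.4 to 0.925 m from the base axis. Payload 3.4 kg.
Tool frame: the origin (TCP) lies on the mounting face of the last link; the fingertips stand 173 mm ahead of it and the grasp point (between the pads) lies 155 mm ahead of it; z points along the fingers, y is the line along which they close (so a half turn about z gives the same grasp; the last joint's range is limited). The gripper opens to 85 mm and grips with 20 to 120 N. Pads are 22 mm wide; open, the fingers measure 114 mm over their backs; the gripper's body (76 mm by 85 mm) begins 54 mm behind the grasp point. The pads swing forward as they close: fully open they stand 13 mm farther back than shut.
Start: joints at [72.393, 17.578, 86.31, -0, 76.112, -4.211], TCP at [0.133, 0.559, 0.405] pointing down, gripper open.
Joint ranges: [-179.03, 179.03], [-60, 130.46], [8.19, 133.38], [-81.62, 261.62], [5.75, 156.47], [-153.77, 153.77]. Speed limits (degrees/s): [147.25, 147.25, 180, 180, 180, 180].

INTERFACE

Orientations are given as a 3x3 rotation matrix whose columns are the frame's x, y, z axes.
In Python, from workcell import robot, eyes, workorder, spotter gives the robot as it stands.
- The arm moves only by the tool jog_arm, never from a script. Its argument "increments" is one flat list of numbers, 7 for each row, row after row: the shift along the tool's x, y, z in m, then the turn, a rotation vector about the tool's x, y, z in degrees, then the opening, from 0 (shut) to 1 (fully open). In form: [tx, ty, tz, ax, ay, az, claw, tx, ty, tz, ax, ay, az, claw, ...]. A call has 1 to 8 rows; each row shifts and turns the commanded pose from where the row before left it, along the tool's axes as they then stand; what a row does not reach is not made up. A row lasts 1/10 s, in which the tool goes at most 50 mm and 8.59 degrees, less where a joint would pass 70% of its speed; a pose out of reach is approached as far as the arm can. A call is refused whole if a number of a shift passes 0.05 or a number of a turn 8.59, either way. A call with a gripper value outside its range is refused whole. The fingers move at their own pace and stop on an object; the grip force is fixed at half the most. Time passes only in rows, so rows that do not move let the fingers close. It gives the time, the measured TCP pose, the force, the opening and the grip force at its end, in the units of the state.
- robot.sense(): the state, without advancing time (a new reading comes with each control period).
- eyes.capture(name): name is "scene" or "side" or "wrist"; returns a dict with "img" (420x560x3 uint8, red, green, blue), "mtx" (3x3 intrinsics, pixels), "world_from_camera" (4x4, takes a point from camera to world coordinates). Camera axes: x right, y down, z forward; pixel columns grow to the right and rows downward; lengths in m; the calibration is good to about 2 mm. A picture is of the moment at which its call begins. There is no depth.
- workorder.job_done(): hands the job in; it is judged then, once.
Trained networks look in the newest picture that a camera, given by its name, has taken for a name from the list of things; names that differ only in an ending like _2 or _b are one class to them, and where a whole thing is asked for, a point or a joint stands for the part that bears it (a point fixed in the world has none). Each returns a list of dicts, best first, with "confidence" (0 to 1); they miss things now and then, are a little off and sometimes report something else, mostly with a low value. They report only what shows in the picture. A call takes as long as a camera call. They do not tell look-alikes from the thing itself.
- spotter.trace(name, camera): "pixels" (420x560 bool, what is visible of it) and "box" ([left, top, width, height] in pixels, round what is visible of it).
The state is a dict: "t": time; "q": joint angles; "joint_velocities": joint speeds; "tau": joint torques, N m; "tcp_pos": TCP position; "ee_rot": TCP orientation; "force": force on the tool from outside, world axes, zero at the start; "moment": the same for the moment, N m; "gripper_width": opening from 0.0 (shut) to 1.0 (fully open); "grip_force": force on a finger pad.
Only numpy, scipy, OpenCV 4.12 (cv2) and the standard library are available. Lean on these libraries where they do the work, as an engineer would, in place of code of your own. Each camera call takes 0.05 s, during which the arm holds its last target. There are 200 camera calls.

TASK

Ink the square-handled printing stamp by pressing the inker's treadle down to its stop with the gripper while the stamp sits in the well, and let the treadle spring back up. Then draw the stamp up out of the well, turn it on its side with its handle about level so that its printing face can be checked (it may face any way), and finish still holding it so, in the gripper and at rest, its middle at least 20 cm above the table. Leave the round stamp, the ink jar, the basket and the other things on the table where they are.

Things in the scene. Friction and masses are not known exactly. Their poses are not given: they have to be found in the camera images.
- inker: Blue inker fixed on the table; origin on the table under its well's centre; own -x points from well to treadle. Well 84 x 72 mm outside, 64 x 52 inside, wall tops 67 mm high; dark base plate 120 mm wide, 10 thick, reaching 162 mm to the treadle side, 52 to the other. The stamp sits on ledges 45 mm high, 2 mm play all round, axes along the inker's. The treadle lifts an ink pad to its face.
- treadle (a joint): Treadle angle, rad: 0 = up at rest, 0.28 = down at its stop. Steel plate with black ribbed rubber tread, 60 mm wide, 92 long, hinged 52 mm from the well's centre, 30 mm above the table; at rest it slopes up by 0.32 rad away from the well, at the stop it is nearly level. At the press point about 3 N starts it and 9 N brings it to the stop; it springs back by itself.
- treadle_press (a point): Press point: on top of the rubber tread, mid-width, 68 mm out from the hinge; about 58 mm above the table at rest and 40 mm at the stop; moves with the treadle.
- stamp_center (a point): Middle of the stamp, 48 mm above its underside (93 mm above the table when seated). Wood, 96 mm tall, about 0.11 kg: block 60 mm (its x) x 48 (y) x 26 tall with a red printing face underneath; on it a straight flat-sided handle 28 mm (x) x 22 (y), from 26 to 96 mm above the underside. Its z runs from the printing face to the handle's end: up when seated.
- round_stamp: spare stamp, not part of the job: dark wood, all round, 54 mm diameter foot and a knob, 80 mm tall, standing on the table beside the inker; origin at the centre of its underside
- ink_jar: red closed jar with a black cap and paper label, 50 mm diameter, 65 mm tall, standing beside the inker; origin at the centre of its underside
- basket: round woven reed basket, 190 mm across the rim, about 170 mm tall with its handle; origin at the centre of its underside
- crayon_box: flat yellow box with red and green patches, 50 x 110 x 18 mm; origin at the centre of its underside
- tape_roll: white roll of tape lying flat, 90 mm diameter, 24 mm tall; origin at the centre of its underside
- glue_bottle: white bottle with an orange cap, 48 mm diameter, 120 mm tall; origin at the centre of its underside
There are look-alikes about, which are no part of the job. Leave any yellow look-alike of the part that bears stamp_center alone. What is shaped like the inker but orange or red is not meant.

How it is judged:
By the outcome, as a careful person would: the job done as asked, in the order asked, and still so for the second after the job is handed in, while the arm keeps its last pose, push and grip.
It also fails if it takes over 48 s, if anything falls off the work surface, if the arm or the gripper's body presses on something with over 40 N, if the wrist force passes 120 N, or if a joint passes its speed limit or range.

## Working session

There is one attempt and no reset: what is moved stays moved. The work goes in short steps, Python scripts to look and compute and a tool call to move; the robot and the scene stay as the last step left them, time stands still between calls to the robot, and variables do not carry over. Pictures are saved under pics/ and viewed, at most 10 in all, crops included, and the job is handed in when it is done.

Besides the shell and the picture viewer there is one more tool, called by a JSON object that holds its "name" and its "arguments". jog_arm: Moves the arm, as the interface text tells. Its arguments: {"type":"object","properties":{"increments":{"type":"array","items":{"type":"number"}}},"required":["increments"]}

```bash
mkdir -p pics; ls; cat > h.py <<'E'
from workcell import robot, eyes, workorder, spotter
import numpy as np, cv2, pickle
def cap(n):
    c=eyes.capture(n); pickle.dump(c,open(f'{n}.pkl','wb')); return c
def ray(c,u,v,z):
    T=c['world_from_camera']; d=T[:3,:3]@np.linalg.solve(c['mtx'],[u,v,1]); o=T[:3,3]
    return o+d*(z-o[2])/d[2]
def proj(c,p):
    T=c['world_from_camera']; q=c['mtx']@(T[:3,:3].T@(np.asarray(p)-T[:3,3])); return q[:2]/q[2]
E
python3 - <<'E'
from h import *
ims=[]
for n in ('scene','side'):
    c=cap(n); cv2.imwrite(f'pics/{n}0.png',c['img'][:,:,::-1]); print(n,c['world_from_camera'].round(2).tolist())
    for t in ('inker','treadle','stamp_center','round_stamp','ink_jar','basket','glue_bottle'):
        print(t,[(round(d['confidence'],2),d['box']) for d in spotter.trace(t,n)])
E
```

```text
pics
scene [[0.85, 0.38, -0.37, 1.06], [0.53, -0.62, 0.58, -0.84], [-0.01, -0.69, -0.73, 1.12], [0.0, 0.0, 0.0, 1.0]]
inker [(0.8, [265.8, 165.2, 57.0, 29.8]), (0.74, [167.9, 204.8, 65.5, 41.2]), (0.58, [246.0, 235.0, 61.4, 35.4])]
treadle [(0.85, [250.2, 233.7, 27.7, 19.9]), (0.8, [270.1, 165.1, 27.9, 16.4]), (0.76, [177.3, 204.1, 24.0, 22.1])]
stamp_center [(0.89, [315.2, 206.0, 18.0, 25.3]), (0.62, [222.6, 258.3, 17.6, 28.8]), (0.61, [245.3, 234.9, 33.1, 19.1]), (0.56, [280.9, 223.8, 19.1, 27.2])]
round_stamp [(0.81, [269.5, 280.7, 19.1, 16.6])]
ink_jar [(0.62, [283.4, 203.6, 11.3, 20.6])]
basket [(0.57, [331.4, 111.5, 48.3, 45.1])]
glue_bottle [(0.81, [201.1, 311.2, 22.3, 26.3])]
side [[0.98, -0.13, 0.16, 0.33], [-0.2, -0.56, 0.8, -1.02], [-0.01, -0.82, -0.58, 0.8], [0.0, 0.0, 0.0, 1.0]]
inker [(0.81, [169.3, 246.6, 84.1, 53.9]), (0.72, [222.6, 176.7, 61.0, 40.6]), (0.71, [270.1, 229.5, 72.2, 45.8]), (0.2, [334.1, 310.6, 24.9, 45.2])]
treadle [(0.93, [177.9, 261.9, 34.2, 16.9]), (0.86, [281.3, 238.9, 31.3, 16.6]), (0.79, [229.4, 186.6, 23.9, 12.3])]
stamp_center [(0.85, [286.5, 268.4, 28.1, 39.9]), (0.72, [303.2, 192.8, 18.8, 27.3]), (0.61, [310.9, 207.4, 25.7, 29.5])]
round_stamp [(0.97, [344.8, 256.3, 23.0, 34.4]), (0.57, [333.6, 311.6, 25.2, 42.9]), (0.47, [191.4, 322.7, 33.3, 46.9])]
ink_jar [(0.81, [280.0, 207.9, 15.4, 25.8])]
basket [(0.8, [234.9, 117.0, 44.0, 44.0])]
glue_bottle [(0.72, [333.2, 311.9, 27.4, 41.5]), (0.65, [190.8, 325.5, 30.7, 42.0])]
```

```bash
python3 - <<'E'
from h import *
import pickle
a=pickle.load(open('scene.pkl','rb'))['img'][100:350,130:410]; b=pickle.load(open('side.pkl','rb'))['img'][100:390,130:410]
cv2.imwrite('pics/a.png',cv2.resize(a,None,fx=2.4,fy=2.4,interpolation=2)[:,:,::-1]);cv2.imwrite('pics/b.png',cv2.resize(b,None,fx=2,fy=2,interpolation=2)[:,:,::-1])
E
```

```text
(no output)
```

View pics/a.png

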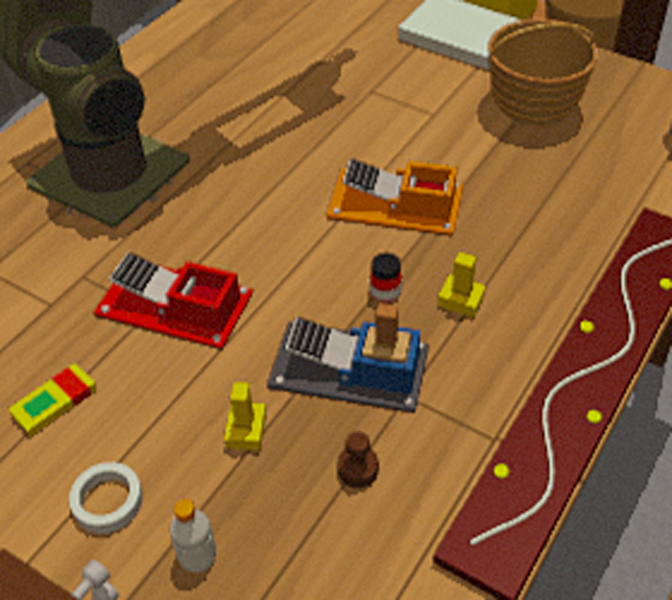

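View pics/b.png

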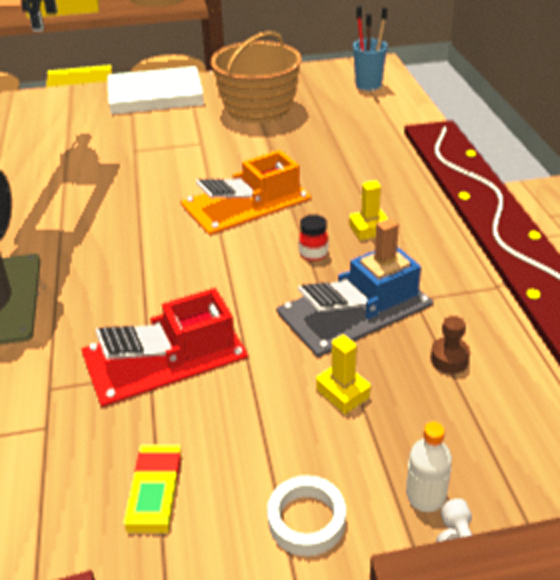

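The blue inker with the wooden stamp is at scene pixel (285,245) and side pixel (315,240). Look-alikes: red inker scene (205,225), orange inker (295,180), yellow stamps (322,218) and (231,273), and dark round stamp (279,292). I choose the blue one.

```bash
python3 - <<'E'
from h import *
s=pickle.load(open('scene.pkl','rb'));d=pickle.load(open('side.pkl','rb'))
for c,L in ((s,[(242,262.5,.005),(302.9,270,.005),(307.9,244,.01),(291.5,229,.141),(285,202+6.5,.065),(322,207,.09),(279,283,.08)]),(d,[(269.5,255.5,.01),(291,274,.005),(346,251,.01),(324,211.5,.141),(287,210,.065),(316,191,.09),(356,260,.08)])):
    for l in L: print(l, ray(c,*l).round(3))
r=robot.sense();print(r['tcp_pos'],r['ee_rot'],r['gripper_width'])
c=cap('wrist');T=c['world_from_camera'];print(T.round(3).tolist(),c['mtx'].tolist())
R=np.array(r['ee_rot']);print((R.T@T[:3,:3]).round(3).tolist(),(R.T@(T[:3,3]-r['tcp_pos'])).round(3))
E
```

```text
(242, 262.5, 0.005) [ 0.515 -0.237  0.005]
(302.9, 270, 0.005) [ 0.707 -0.156  0.005]
(307.9, 244, 0.01) [ 0.669 -0.055  0.01 ]
(291.5, 229, 0.141) [ 0.64  -0.121  0.141]
(285, 208.5, 0.065) [0.538 0.005 0.065]
(322, 207, 0.09) [0.659 0.06  0.09 ]
(279, 283, 0.08) [ 0.692 -0.28   0.08 ]
(269.5, 255.5, 0.01) [ 0.471 -0.133  0.01 ]
(291, 274, 0.005) [ 0.518 -0.22   0.005]
(346, 251, 0.01) [ 0.704 -0.165  0.01 ]
(324, 211.5, 0.141) [ 0.639 -0.124  0.141]
(287, 210, 0.065) [0.559 0.014 0.065]
(316, 191, 0.09) [0.673 0.068 0.09 ]
(356, 260, 0.08) [ 0.685 -0.281  0.08 ]
[0.13322342 0.5593609  0.40476133] [[-9.72805544e-01  2.31623336e-01  5.37960931e-05]
 [ 2.31623341e-01  9.72805540e-01  9.31742548e-05]
 [-3.07518056e-05  1.03100862e-04 -9.99999994e-01]] 0.9987890964806543
[[0.231, 0.94, 0.251, 0.07], [0.973, -0.224, -0.059, 0.574], [0.0, 0.258, -0.966, 0.374], [0.0, 0.0, 0.0, 1.0]] [[329.3476869911495, 0.0, 279.7570589676121], [0.0, 329.3476869911495, 211.26394059211114], [0.0, 0.0, 1.0]]
[[0.0, -0.966, -0.258], [1.0, 0.0, 0.0], [-0.0, -0.258, 0.966]] [0.065 0.    0.031]
```

```bash
cat >> h.py <<'E'
from scipy.spatial.transform import Rotation as Ro
def plan(p,R,n,p0=None,R0=None):
    "rows of [tool shift mm, tool turn deg] from the present pose"
    s=robot.sense(); p0=np.array(s['tcp_pos']) if p0 is None else np.array(p0); R0=np.array(s['ee_rot']) if R0 is None else R0
    w=Ro.from_matrix(R0.T@R).as_rotvec()/n; D=(np.array(p)-p0)/n
    for i in range(n):
        Ri=R0@Ro.from_rotvec(w*i).as_matrix(); print(((Ri.T@D)).round(4).tolist(),np.degrees(w).round(2).tolist())
    return np.array(p),R0@Ro.from_rotvec(w*n).as_matrix()
def down(yaw_y):  # tool down with y axis at yaw_y deg
    a=np.radians(yaw_y); y=np.array([np.cos(a),np.sin(a),0]); z=np.array([0,0,-1.]); return np.c_[np.cross(y,z),y,z]
E
python3 - <<'E'
from h import *
print(down(76.6).round(2).tolist())
p,R=plan([.45,.3,.405],down(47),9)
plan([.60,-.17,.405],down(19),11,p,R)
E
```

```text
[[-0.97, 0.23, 0.0], [0.23, 0.97, 0.0], [0.0, 0.0, -1.0]]
[-0.0409, -0.0199, -0.0] [0.0, -0.0, 3.29]
[-0.042, -0.0175, -0.0] [0.0, -0.0, 3.29]
[-0.0429, -0.0151, -0.0] [0.0, -0.0, 3.29]
[-0.0437, -0.0126, -0.0] [0.0, -0.0, 3.29]
[-0.0444, -0.01, -0.0] [0.0, -0.0, 3.29]
[-0.0449, -0.0075, -0.0] [0.0, -0.0, 3.29]
[-0.0452, -0.0049, -0.0] [0.0, -0.0, 3.29]
[-0.0454, -0.0023, -0.0] [0.0, -0.0, 3.29]
[-0.0455, 0.0003, -0.0] [0.0, -0.0, 3.29]
[-0.0391, -0.0219, -0.0] [0.0, -0.0, 2.55]
[-0.04, -0.0202, -0.0] [0.0, -0.0, 2.55]
[-0.0409, -0.0184, -0.0] [0.0, -0.0, 2.55]
[-0.0417, -0.0166, -0.0] [0.0, -0.0, 2.55]
[-0.0424, -0.0147, -0.0] [0.0, -0.0, 2.55]
[-0.043, -0.0128, -0.0] [0.0, -0.0, 2.55]
[-0.0435, -0.0109, -0.0] [0.0, -0.0, 2.55]
[-0.044, -0.0089, -0.0] [0.0, -0.0, 2.55]
[-0.0443, -0.007, -0.0] [0.0, -0.0, 2.55]
[-0.0446, -0.005, -0.0] [0.0, -0.0, 2.55]
[-0.0447, -0.003, -0.0] [0.0, -0.0, 2.55]
```

{"name": "jog_arm", "arguments": {"increments": [-0.041,-0.02,0,0,0,3.3,1,-0.042,-0.018,0,0,0,3.3,1,-0.043,-0.015,0,0,0,3.3,1,-0.044,-0.013,0,0,0,3.3,1,-0.044,-0.01,0,0,0,3.3,1,-0.045,-0.008,0,0,0,3.3,1,-0.045,-0.005,0,0,0,3.3,1,-0.045,-0.002,0,0,0,3.3,1]}}

```text
t: 1.65
tcp_pos: [0.4151, 0.3263, 0.405]
ee_rot: [[-0.767, 0.642, 0.0], [0.642, 0.767, 0.0], [-0.0, 0.001, -1.0]]
force: [0.1, 1.3, -0.5]
gripper_width: 0.997
grip_force: 0.0
```

{"name": "jog_arm", "arguments": {"increments": [-0.045,0,0,0,0,3.3,1,-0.039,-0.022,0,0,0,2.5,1,-0.04,-0.02,0,0,0,2.5,1,-0.041,-0.018,0,0,0,2.5,1,-0.042,-0.017,0,0,0,2.5,1,-0.042,-0.015,0,0,0,2.5,1,-0.043,-0.013,0,0,0,2.5,1,-0.044,-0.011,0,0,0,2.5,1]}}

```text
t: 2.45
tcp_pos: [0.5441, -0.0025, 0.4049]
ee_rot: [[-0.489, 0.872, 0.001], [0.872, 0.489, 0.0], [-0.0, 0.001, -1.0]]
force: [0.5, 0.1, 0.0]
gripper_width: 0.997
grip_force: 0.0
```

{"name": "jog_arm", "arguments": {"increments": [-0.044,-0.009,0,0,0,2.5,1,-0.044,-0.007,0,0,0,2.5,1,-0.044,-0.005,0,0,0,2.5,1,-0.045,-0.003,0,0,0,2.5,1,0,0,0,0,0,0,1,0,0,0,0,0,0,1]}}

```text
t: 3.05
tcp_pos: [0.599, -0.1721, 0.4042]
ee_rot: [[-0.33, 0.944, -0.001], [0.944, 0.33, 0.001], [0.001, -0.0, -1.0]]
force: [0.5, 0.8, -0.3]
gripper_width: 0.998
grip_force: 0.0
```

```bash
python3 - <<'E'
from h import *
r=robot.sense();print(r['tcp_pos'],r['q'],r['force'])
c=cap('wrist'); cv2.imwrite('pics/w1.png',cv2.resize(c['img'],(784,588))[:,:,::-1])
E
```

```text
[ 0.59897469 -0.17210004  0.40418929] [-1.99206627e+01  2.14493956e+01  8.03282248e+01  2.34744868e-02
  7.82742174e+01 -3.92064436e+01] [ 0.50590529  0.75489353 -0.30231927]
```

View pics/w1.png

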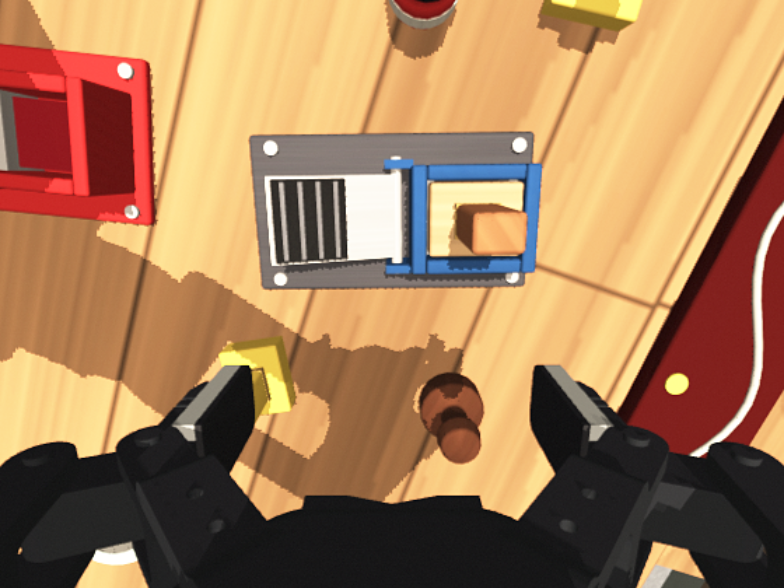

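The picture shows the blue inker at view pixels (250..540, 132..290), with the treadle on the left and the wooden handle's top at about (500,232). I'll fit its pose from the corners.

```bash
python3 - <<'E'
from h import *
from scipy.optimize import least_squares
c=pickle.load(open('wrist.pkl','rb'))
M=[(-.162,.06,.01,249,136),(.052,.06,.01,534,132),(.052,-.06,.01,526,285),(-.162,-.06,.01,262,288),(.042,.036,.067,541,165),(.042,-.036,.067,536,272),(-.042,.036,.067,412,165),(-.042,-.036,.067,412,273)]
M=np.array(M)
def W(x,P):
    a=x[2];R=np.array([[np.cos(a),-np.sin(a)],[np.sin(a),np.cos(a)]]); return np.c_[P[:,:2]@R.T+x[:2],P[:,2]]
f=lambda x:(np.array([proj(c,p) for p in W(x,M)])*1.4-M[:,3:]).ravel()
s=least_squares(f,[.64,-.12,.33],loss='soft_l1',f_scale=2);x=s.x
print(x,np.degrees(x[2]),f(x).round(1).reshape(-1,2).tolist())
H=np.array([[a,b,.141] for a,b in((-.014,.011),(.014,.011),(.014,-.011),(-.014,-.011))]+[[-.1165,0,.058]])
print([(proj(c,p)*1.4).round() for p in W(x,H)], W(x,H)[-1])
E
```

```text
[ 0.63957945 -0.12063929  0.35093838] 20.107288247863558 [[-1.2, -1.2], [0.8, -1.5], [-1.0, 2.0], [-0.3, 2.6], [2.3, -2.4], [-0.2, 1.0], [-0.2, -0.5], [0.1, 1.6]]
[array([474., 213.]), array([531., 212.]), array([528., 256.]), array([473., 257.]), array([302., 221.])] [ 0.53018007 -0.16068956  0.058     ]
```

{"name": "jog_arm", "arguments": {"increments": [0.017,-0.0313,0,0,0,-0.9,0,0.0165,-0.0314,0,0,0,0,0,0,0,0.04,0,0,0,0,0,0,0.04,0,0,0,0,0,0,0.04,0,0,0,0,0,0,0.022,0,0,0,0,0,0,0,0,0,0,0,0,0,0,0,0,0,0]}}

```text
t: 3.9
tcp_pos: [0.5286, -0.1596, 0.2632]
ee_rot: [[-0.349, 0.937, -0.0], [0.937, 0.349, 0.0], [0.0, -0.0, -1.0]]
force: [0.5, -0.1, 0.5]
gripper_width: 0.005
grip_force: 0.0
```

```bash
python3 - <<'E'
from h import *
r=robot.sense();print(r['tcp_pos'],r['force'],r['gripper_width'],r['ee_rot'])
c=cap('side'); p=proj(c,[.53,-.161,.06]);u,v=p.astype(int);print(p)
a=c['img'][v-60:v+40,u-60:u+70];
d=cap('wrist')['img']
a=cv2.resize(a,(520,400),interpolation=2); b=cv2.resize(d,(533,400))[:,:280*1]
cv2.imwrite('pics/p1.png',np.hstack([a,b])[:,:,::-1])
E
```

```text
[ 0.52857898 -0.15955045  0.26315305] [ 0.47801274 -0.13165859  0.49692073] 0.004767849432140386 [[-3.48539054e-01  9.37294206e-01 -3.14147906e-04]
 [ 9.37294159e-01  3.48539152e-01  3.44065173e-04]
 [ 4.31983138e-04 -1.74528848e-04 -9.99999891e-01]]
[290.57928998 245.90775488]
```

View pics/p1.png

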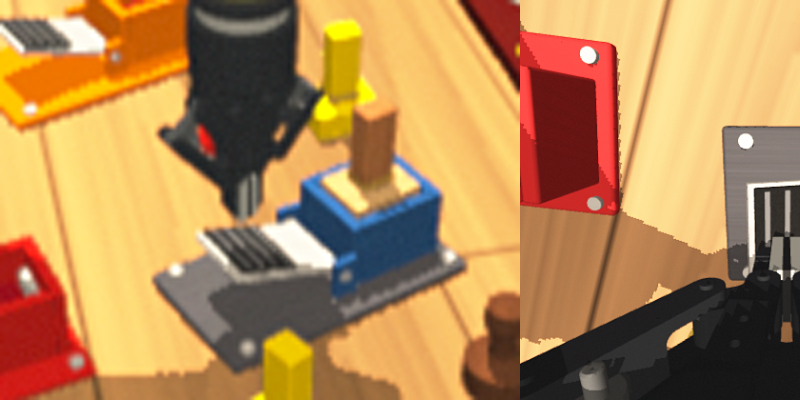

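The shut fingertips hang over the tread at crop pixel (243,215). The flared links are well clear of the stamp handle. Now I press.

{"name": "jog_arm", "arguments": {"increments": [-0.001,0,0.014,0,0,0,0,0,0,0.014,0,0,0,0,0,0,0.008,0,0,0,0,0,0,0.006,0,0,0,0,0,0,0,0,0,0,0]}}

```text
t: 4.5
tcp_pos: [0.5291, -0.1619, 0.2214]
ee_rot: [[-0.347, 0.938, 0.001], [0.938, 0.347, -0.001], [-0.001, 0.001, -1.0]]
force: [-1.1, -0.9, 6.3]
gripper_width: 0.003
grip_force: 2.6
```

{"name": "jog_arm", "arguments": {"increments": [0,0,0.004,0,0,0,0,0,0,0.003,0,0,0,0,0,0,0,0,0,0,0]}}

```text
t: 4.8
tcp_pos: [0.5288, -0.1621, 0.2148]
ee_rot: [[-0.347, 0.938, 0.0], [0.938, 0.347, -0.001], [-0.001, -0.0, -1.0]]
force: [-2.9, -1.5, 7.2]
gripper_width: -0.0
grip_force: 3.7
```

{"name": "jog_arm", "arguments": {"increments": [0,0,0.002,0,0,0,0,0,0,0.001,0,0,0,0,0,0,0,0,0,0,0]}}

```text
t: 5.1
tcp_pos: [0.5285, -0.1621, 0.2129]
ee_rot: [[-0.348, 0.938, 0.0], [0.938, 0.348, -0.002], [-0.002, -0.0, -1.0]]
force: [-4.7, -2.6, 13.8]
gripper_width: -0.0
grip_force: 7.0
```

{"name": "jog_arm", "arguments": {"increments": [0,0,0.001,0,0,0,0,0,0,0,0,0,0,0]}}

```text
t: 5.3
tcp_pos: [0.5285, -0.1621, 0.2127]
ee_rot: [[-0.348, 0.938, 0.001], [0.938, 0.348, -0.002], [-0.002, -0.0, -1.0]]
force: [-6.7, -2.2, 19.6]
gripper_width: -0.003
grip_force: 9.9
```

At the stop: the force rises with no further travel and the tip is at 39.7 mm. Hold briefly, then release and lift.

{"name": "jog_arm", "arguments": {"increments": [0,0,0,0,0,0,0,0,0,0,0,0,0,0,0,0,-0.01,0,0,0,0,0,0,-0.01,0,0,0,0,0,0,-0.03,0,0,0,0,0,0,-0.05,0,0,0,0,0,0,-0.045,0,0,0,0,0,0,0,0,0,0,1]}}

```text
t: 6.1
tcp_pos: [0.5312, -0.1623, 0.3619]
ee_rot: [[-0.347, 0.938, 0.013], [0.938, 0.347, -0.005], [-0.009, 0.011, -1.0]]
force: [0.4, 0.5, 0.5]
gripper_width: 0.157
grip_force: 0.0
```

```bash
python3 - <<'E'
from h import *
r=robot.sense();print(r['tcp_pos'],r['force'])
c=cap('side'); u,v=290,246
a=cv2.resize(c['img'][v-60:v+40,u-60:u+70],(520,400),interpolation=2)
cv2.imwrite('pics/p2.png',a[:,:,::-1])
plan([.6396,-.1206,r['tcp_pos'][2]],down(20.1),3)
E
```

```text
[ 0.53120689 -0.16229059  0.36190865] [0.42519812 0.45376238 0.49792903]
[0.0002, 0.039, -0.0007] [0.13, 0.11, 0.07]
[0.0003, 0.039, -0.0008] [0.13, 0.11, 0.07]
[0.0003, 0.039, -0.0009] [0.13, 0.11, 0.07]
```

View pics/p2.png

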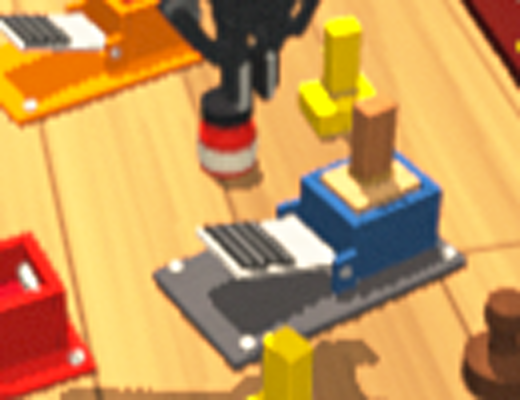

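The treadle is back up (crop pixel (245,245)). Next, over the stamp with the fingers open.

{"name": "jog_arm", "arguments": {"increments": [0,0.039,0,0,0,0,1,0,0.039,0,0,0,0,1,0,0.039,0,0,0,0,1,0,0,0,0,0,0,1,0,0,0,0,0,0,1,0,0,0,0,0,0,1]}}

```text
t: 6.75
tcp_pos: [0.6374, -0.121, 0.3533]
ee_rot: [[-0.347, 0.938, -0.004], [0.938, 0.347, 0.001], [0.002, -0.003, -1.0]]
force: [-0.0, -0.1, -0.7]
gripper_width: 0.994
grip_force: 0.0
```

```bash
python3 - <<'E'
from h import *
r=robot.sense();print(r['tcp_pos'],r['gripper_width'])
c=cap('wrist'); cv2.imwrite('pics/w2.png',c['img'][:,:,::-1])
x=np.array([.63958,-.12064]);a=np.radians(20.1);R=np.array([[np.cos(a),-np.sin(a)],[np.sin(a),np.cos(a)]])
for q in ((-.014,.011),(.014,.011),(.014,-.011),(-.014,-.011)): print(proj(c,[*(x+R@q),.141]).round(1))
plan([.6396,-.1206,.275],down(20.1),2)
E
```

```text
[ 0.63743666 -0.12097222  0.35326877] 0.9944224110834874
[260.2 222.2]
[308.8 222.5]
[307.8 258. ]
[260.6 257.8]
[-0.0002, 0.0013, 0.0394] [-0.07, -0.04, 0.09]
[-0.0002, 0.0012, 0.0394] [-0.07, -0.04, 0.09]
```

View pics/w2.png

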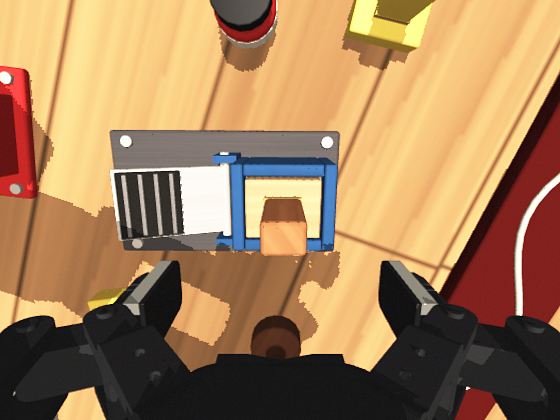

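The handle top (260..306, 221..255) matches the prediction. Descend and grip.

{"name": "jog_arm", "arguments": {"increments": [0,0.001,0.03,0,0,0,1,0,0.001,0.03,0,0,0,1,0,0,0.018,0,0,0,1,0,0,0,0,0,0,1,0,0,0,0,0,0,0,0,0,0,0,0,0,0,0,0,0,0,0,0,0,0,0,0,0,0,0,0]}}

```text
t: 7.6
tcp_pos: [0.6407, -0.1205, 0.278]
ee_rot: [[-0.347, 0.938, 0.002], [0.938, 0.347, -0.001], [-0.001, 0.002, -1.0]]
force: [-0.4, -0.4, -1.5]
gripper_width: 0.333
grip_force: 9.9
```

{"name": "jog_arm", "arguments": {"increments": [0,0,0,0,0,0,0,0,0,0,0,0,0,0]}}

```text
t: 7.8
tcp_pos: [0.6407, -0.1203, 0.2777]
ee_rot: [[-0.347, 0.938, 0.001], [0.938, 0.347, -0.001], [-0.001, 0.001, -1.0]]
force: [-1.3, 0.4, 5.3]
gripper_width: 0.319
grip_force: 63.4
```

{"name": "jog_arm", "arguments": {"increments": [0,0,-0.008,0,0,0,0,0,0,-0.01,0,0,0,0,0,0,-0.015,0,0,0,0,0,0,-0.02,0,0,0,0,0,0,-0.03,0,0,0,0,0,0,-0.04,0,0,0,0,0,0,-0.04,0,0,0,0,0,0,0,0,0,0,0]}}

```text
t: 8.6
tcp_pos: [0.642, -0.1205, 0.4477]
ee_rot: [[-0.347, 0.938, 0.013], [0.938, 0.347, -0.003], [-0.008, 0.011, -1.0]]
force: [1.2, 0.6, -0.6]
gripper_width: 0.32
grip_force: 63.0
```

```bash
python3 - <<'E'
from h import *
r=robot.sense();print(r['q'])
R=np.array(r['ee_rot']);p=np.array(r['tcp_pos']);
rad=np.array([p[0],p[1],0]);rad/=np.linalg.norm(rad)
ax=np.cross([0,0,-1],rad) # turns down -> outward
Rt=Ro.from_rotvec(ax*np.pi/2).as_matrix()@R; print(Rt[:,2],(R.T@ax).round(3))
P=rad*.50+[0,0,.50]
plan(P,Rt,14)
E
```

```text
[-1.43392113e+01  2.21463716e+01  7.29112680e+01  3.88048083e-03
  8.41492585e+01 -3.46531311e+01]
[ 0.9825802  -0.18532465  0.01381721] [-0.858 -0.514  0.001]
[0.0056, -0.0093, -0.0039] [-5.51, -3.31, 0.01]
[0.0053, -0.0089, -0.0051] [-5.51, -3.31, 0.01]
[0.005, -0.0084, -0.0062] [-5.51, -3.31, 0.01]
[0.0046, -0.0077, -0.0073] [-5.51, -3.31, 0.01]
[0.0042, -0.007, -0.0082] [-5.51, -3.31, 0.01]
[0.0037, -0.0061, -0.0091] [-5.51, -3.31, 0.01]
[0.0031, -0.0052, -0.0098] [-5.51, -3.31, 0.01]
[0.0025, -0.0043, -0.0104] [-5.51, -3.31, 0.01]
[0.0019, -0.0032, -0.0109] [-5.51, -3.31, 0.01]
[0.0013, -0.0022, -0.0113] [-5.51, -3.31, 0.01]
[0.0006, -0.0011, -0.0115] [-5.51, -3.31, 0.01]
[-0.0, 0.0001, -0.0116] [-5.51, -3.31, 0.01]
[-0.0007, 0.0012, -0.0115] [-5.51, -3.31, 0.01]
[-0.0014, 0.0023, -0.0113] [-5.51, -3.31, 0.01]
```

```bash
python3 - <<'E'
from h import *
r=robot.sense()
R=down(20.1);p=np.array(r['tcp_pos']);
rad=np.array([p[0],p[1],0]);rad/=np.linalg.norm(rad)
ax=np.cross([0,0,-1],rad)
Rt=Ro.from_rotvec(ax*np.pi/2).as_matrix()@R
plan(rad*.74+[0,0,.70],Rt,16,p,R)
E
```

```text
[-0.0028, 0.0047, -0.0158] [-4.83, -2.87, 0.0]
[-0.0035, 0.006, -0.0152] [-4.83, -2.87, 0.0]
[-0.0043, 0.0072, -0.0144] [-4.83, -2.87, 0.0]
[-0.005, 0.0084, -0.0135] [-4.83, -2.87, 0.0]
[-0.0056, 0.0095, -0.0125] [-4.83, -2.87, 0.0]
[-0.0062, 0.0105, -0.0113] [-4.83, -2.87, 0.0]
[-0.0068, 0.0114, -0.0101] [-4.83, -2.87, 0.0]
[-0.0073, 0.0122, -0.0087] [-4.83, -2.87, 0.0]
[-0.0077, 0.0129, -0.0073] [-4.83, -2.87, 0.0]
[-0.008, 0.0134, -0.0058] [-4.83, -2.87, 0.0]
[-0.0082, 0.0139, -0.0042] [-4.83, -2.87, 0.0]
[-0.0084, 0.0142, -0.0026] [-4.83, -2.87, 0.0]
[-0.0085, 0.0143, -0.001] [-4.83, -2.87, 0.0]
[-0.0085, 0.0143, 0.0006] [-4.83, -2.87, 0.0]
[-0.0084, 0.0142, 0.0022] [-4.83, -2.87, 0.0]
[-0.0083, 0.0139, 0.0039] [-4.83, -2.87, 0.0]
```

{"name": "jog_arm", "arguments": {"increments": [-0.003,0.005,-0.016,-4.8,-2.9,0,0,-0.004,0.006,-0.015,-4.8,-2.9,0,0,-0.004,0.007,-0.014,-4.8,-2.9,0,0,-0.005,0.008,-0.014,-4.8,-2.9,0,0,-0.006,0.01,-0.013,-4.8,-2.9,0,0,-0.006,0.011,-0.011,-4.8,-2.9,0,0,-0.007,0.011,-0.01,-4.8,-2.9,0,0,-0.007,0.012,-0.009,-4.8,-2.9,0,0]}}

```text
t: 9.4
tcp_pos: [0.6832, -0.1281, 0.566]
ee_rot: [[-0.198, 0.692, 0.694], [0.909, 0.394, -0.133], [-0.365, 0.605, -0.708]]
force: [-0.4, -0.4, -1.1]
gripper_width: 0.322
grip_force: 62.9
```

{"name": "jog_arm", "arguments": {"increments": [-0.008,0.013,-0.007,-4.8,-2.9,0,0,-0.008,0.013,-0.006,-4.8,-2.9,0,0,-0.008,0.014,-0.004,-4.8,-2.9,0,0,-0.008,0.014,-0.003,-4.8,-2.9,0,0,-0.009,0.014,-0.001,-4.8,-2.9,0,0,-0.009,0.014,0.001,-4.8,-2.9,0,0,-0.008,0.014,0.002,-4.8,-2.9,0,0,-0.008,0.014,0.004,-4.8,-2.9,0,0]}}

```text
t: 10.2
tcp_pos: [0.7206, -0.1332, 0.6719]
ee_rot: [[0.075, 0.194, 0.978], [0.856, 0.49, -0.163], [-0.511, 0.85, -0.13]]
force: [-0.0, -0.1, -1.5]
gripper_width: 0.318
grip_force: 62.9
```

{"name": "jog_arm", "arguments": {"increments": [0,0,0,0,0,0,0,0,0,0,0,0,0,0,0,0,0,0,0,0,0]}}

```text
t: 10.5
tcp_pos: [0.7207, -0.1333, 0.6714]
ee_rot: [[0.074, 0.196, 0.978], [0.856, 0.49, -0.164], [-0.511, 0.849, -0.132]]
force: [0.4, -0.4, -0.8]
gripper_width: 0.315
grip_force: 62.9
```

```bash
python3 - <<'E'
from h import *
r=robot.sense();print(r['q'],r['tcp_pos'],r['joint_velocities'],r['grip_force'],np.array(r['ee_rot'])[:,2])
s=cap('side')['img']; w=cap('scene'); 
g=np.array(r['tcp_pos'])+.155*np.array(r['ee_rot'])[:,2]
c=pickle.load(open('side.pkl','rb'));o=[]
for c in (c,w):
    u,v=proj(c,g).astype(int); u=min(max(u,70),490);v=min(max(v,70),350);o.append(cv2.resize(c['img'][v-70:v+70,u-70:u+70],(400,400)))
cv2.imwrite('pics/f.png',np.hstack(o)[:,:,::-1])
E
```

```text
[-15.34027071  11.08796505  81.68045649  50.2364103    7.53661625
 -81.82096835] [ 0.72065553 -0.13325531  0.67139215] [ 0.08059221  0.02422293 -0.10870829  1.04488605 -0.15024818 -1.21068464] 62.88774132728577 [ 0.97768972 -0.16365837 -0.13167671]
```

View pics/f.png

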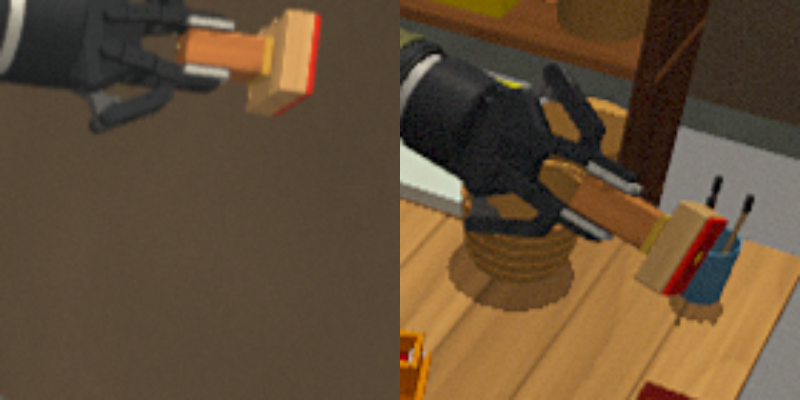

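Stamp held, red face outward, tilted 7.6° below level because the wrist is near its limit. Raise the arm, then finish levelling.

{"name": "jog_arm", "arguments": {"increments": [-0.008,0.013,-0.002,0,0,0,0,-0.008,0.013,-0.002,0,0,0,0,-0.008,0.013,-0.002,0,0,0,0,-0.008,0.013,-0.002,0,0,0,0,-0.008,0.013,-0.002,0,0,0,0,-0.008,0.013,-0.002,0,0,0,0,0,0,0,0,0,0,0,0,0,0,0,0,0,0]}}

```text
t: 11.4
tcp_pos: [0.7203, -0.1342, 0.7647]
ee_rot: [[0.076, 0.195, 0.978], [0.856, 0.49, -0.164], [-0.511, 0.85, -0.13]]
force: [0.4, 0.5, -1.7]
gripper_width: 0.319
grip_force: 62.8
```

{"name": "jog_arm", "arguments": {"increments": [0,0,0,-1.6,-1,0,0,0,0,0,-1.6,-1,0,0,0,0,0,-1.6,-1,0,0,0,0,0,-1.6,-1,0,0,0,0,0,0,0,0,0,0,0,0,0,0,0,0,0,0,0,0,0,0,0]}}

```text
t: 12.1
tcp_pos: [0.7207, -0.1343, 0.764]
ee_rot: [[0.144, 0.086, 0.986], [0.845, 0.509, -0.167], [-0.516, 0.857, 0.0]]
force: [0.4, 0.1, -1.0]
gripper_width: 0.317
grip_force: 63.0
```

```bash
python3 - <<'E'
from h import *
r=robot.sense();print(r['q'],r['joint_velocities'],r['grip_force'],np.array(r['ee_rot'])[:,2])
E
```

```text
[-15.41620539   9.61844472  74.45959204  44.48911392   8.25667428
 -75.23895953] [ 0.09049819 -0.22339293 -0.57789593  0.7309356  -0.24987804 -0.8577026 ] 62.966065406799316 [ 9.85878261e-01 -1.67463470e-01  2.03601324e-04]
```

The handle is level, and the stamp is about 0.76 m up and at rest. Handing in.

```bash
python3 -c "
from h import *
print(workorder.job_done())"
```

```text
the job is handed in; nothing more can be done
None
```

The stamp was inked by pressing the treadle to its stop, and the treadle sprang back. The stamp is now held level, on its side and at rest, about 0.76 m above the table, and the job is handed in at about 12 s with no verdict returned.

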